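# Charge the blue grinding cup from the ball dispenser

### The job

The blue cup in the divided tray is the only one still without its steel grinding ball. Swing the ball dispenser's nozzle over the blue cup and push the red plunger down past its first stop into the second stage, so that one ball, and only one, drops into that cup; let the plunger come back up and swing the dispenser clear of the tray again. Do not disturb the things standing round about.

Things in the scene. Friction and masses are not known exactly. Their poses are not given: they have to be found in the camera images.
- nozzle (a point): centre of the nozzle mouth, a 15 mm square opening at the lower end of the dispenser head, 48 mm above the worktop, 8 mm above the cup rims; z up; balls fall straight down. The head is one upright column 21 to 28 mm across (clear magazine with three 14 mm steel balls up to 104 mm, then black barrel, then plunger), at the boom's front end, always upright at this height.
- barrel_grip (a point): where to hold: on the axis of the ribbed black barrel of the head, 130 mm above the worktop, straight above the nozzle. Barrel: round, 28 mm across, from 104 to 148 mm; the plunger above reaches 166.5 mm. The boom, a 12 mm rod, leaves the head level at 85 mm height towards the column. Turn the grip along with the boom as it swings, or the round barrel rolls out of the fingers. Stays where left.
- cap_top (a point): centre of the top of the red plunger cap (25 mm across), 166.5 mm above the worktop when up, straight above the nozzle. Pressed down: soft first stage of 4 mm (1 to 3 N), pressure point at 8 N, second stage of 5 mm (8 to 9 N), hard bottom at 9 mm. The lowest ball drops during the second stage; springs back when let go, then the next ball moves down: a second push drops another.
- column_axis (a point): point on the vertical axis of the stand's fixed steel column (22 mm diameter, top 129 mm above the worktop, on a 130 mm square grey foot plate), 90 mm above the worktop; the dispenser's boom turns about this axis.
- swing (a joint): turn of the boom about the column (rad): 0 = parked at its stop, well to the right of the tray as the robot sees it; grows up to 1.85 as the head swings clockwise seen from above, across the tray to the robot's left. Friction 0.12 N m, stays where it is left.
- boom (a joint): slide of the boom through the swivel block on the column (m): 0 as parked, when the nozzle is 170 mm from the column axis; the nozzle's distance from the column axis is 0.170 + this value; range -0.06 (head drawn in) to +0.11 (head pushed out). Friction 1.2 N, stays where it is left.
- cap (a joint): first-stage stroke of the red plunger cap (m): 0 = up, 0.004 = first stage used up.
- collar (a joint): second-stage stroke, of the grey collar under the red cap (m): 0 = up, 0.005 = fully down, gate open.
- tray: grey divided tray fixed to the worktop, 94.5 x 138 x 20 mm, origin at the centre of its underside, x along its short side, y along its long side (three cells), z up. Its 2 x 3 cells (pitch 43.5 mm both ways) each hold one square grinding cup; five are white and hold one ball each, one is blue and empty. Its place and the order of the cups change.
- blue_cup_mouth (a point): centre of the open top of the blue square cup (38.5 mm outside, 33.5 mm inside, 36 mm high, floor 2.5 mm), 39.5 mm above the worktop, axes along the cup's sides, z up; fixed in its cell.
- ball_1_center (a point): centre of the lowest of the three 14 mm steel balls in the clear magazine, the one that will drop (16 mm above the nozzle mouth while it is in the magazine).
- ball_2_center (a point): centre of the second steel ball in the magazine; must stay in the dispenser.
- ball_3_center (a point): centre of the third (top) steel ball in the magazine; must stay in the dispenser.
- petri_mid (a point): bystander: covered petri dish, 59 mm across, 16 mm high, right of the tray; centre, half-way up.
- stain_dropper_mid (a point): bystander: white dropper bottle, 25 mm across, 64 mm high, left of the stand; centre, half-way up.
- black_marker_mid (a point): bystander: white marker with black cap, 138 mm long, 15 mm high, lying left of the tray; centre.
- jar_mid (a point): bystander: white screw-cap jar, 52 mm across, 88 mm high, right of the stand; centre, half-way up.
- microscope: fixed obstacle: upright microscope at the left edge of the work, 290 x 190 mm, 445 mm high; origin under its middle. Keep the arm clear of it.
- ball_1: the lowest steel ball of the magazine as a body (its origin is on its surface and turns with it: use its centre for position).
Not all that is in view belongs to the job. Leave any yellow look-alike of the part that bears blue_cup_mouth alone. What is shaped like the tray but orange is not meant.

How it is judged:
On the way, in this order (a step that is already met when the one before it is completed fails the run):
1. the nozzle stands over the blue cup, all balls still in the dispenser (horizontal distance between nozzle and blue_cup_mouth below 0.014 m and z of each of ball_1_center, ball_2_center, ball_3_center in the frame of nozzle above 0.004 m), for 0.2 s.
2. the lowest ball lies in the blue cup (x of ball_1_center in the frame of blue_cup_mouth between -0.0175 and 0.0175 m and y of ball_1_center in the frame of blue_cup_mouth between -0.0175 and 0.0175 m and z of ball_1_center in the frame of blue_cup_mouth below -0.015 m and z of each of ball_2_center, ball_3_center in the frame of nozzle above 0.004 m), for 0.2 s.
At the end, for the whole second after the job is handed in: One ball at rest inside the blue cup, at least 15 mm below its rim; the other two still in the dispenser; plunger up (each stage within 1 mm); nozzle clear of the tray: 84 mm or more from its centre along its long side, or 62 mm along its short side, on any side (all of step 2 and (x of nozzle in the frame of tray above 0.062 m or x of nozzle in the frame of tray below -0.062 m or y of nozzle in the frame of tray above 0.084 m or y of nozzle in the frame of tray below -0.084 m) and value of joint each of cap, collar below 0.001 m and linear speed of ball_1 below 0.05 m/s); the robot touches nothing.
It fails at once if a second ball drops out of the dispenser (z of any of ball_2_center, ball_3_center in the frame of nozzle below 0 m).
It fails at once if the covered petri dish is pushed away or knocked over (more than 20 mm) (distance of petri_mid from where it was at the start of the episode above 0.02 m).
It fails at once if the white dropper bottle is pushed away or knocked over (more than 20 mm) (distance of stain_dropper_mid from where it was at the start of the episode above 0.02 m).
It fails at once if the black-capped marker is pushed away or knocked over (more than 20 mm) (distance of black_marker_mid from where it was at the start of the episode above 0.02 m).
It fails at once if the white screw-cap jar is pushed away or knocked over (more than 20 mm) (distance of jar_mid from where it was at the start of the episode above 0.02 m).
It also fails if it takes over 58 s, if anything falls off the work surface, if the arm or the gripper's body presses on something with over 40 N, if the wrist force passes 120 N, or if a joint passes its speed limit or range.

### The arm

A 6-joint arm with a two-finger parallel gripper is mounted at the origin on a cart in front of the work surface, level with it; the furniture and walls round the work are solid. World frame = base frame: x ahead of the robot, y to its left, z up, the work surface at z = 0. Lengths are in m, angles in rad, forces in N, time in s.
With the tool pointing down it reaches from about 0.25 to 0.775 m from the base axis. Payload 4 kg.
Tool frame: the origin (TCP) lies at the very end of the fingers, on their centre line; the grasp point (between the pads) lies 19 mm behind it (robot.hold_point_z is the distance from the TCP to the grasp point, in m); z points along the fingers, y is the line along which they close (so a half turn about z gives the same grasp; the last joint's range is limited). The gripper opens to 94 mm and grips with 3 to 60 N. Pads are 16 mm wide; open, the fingers measure 119 mm over their backs; the gripper's body (75 mm by 177 mm) begins 78 mm behind the grasp point.
Start: joints at [-1.4, 0.087, 1.371, -0, 1.684, -0.103], TCP at [0.149, -0.53, 0.206] pointing down, gripper open.
Joint ranges: [-3.1, 3.1], [-0.76, 2.03], [0.27, 2.55], [-1.08, 4.22], [0.17, 2.65], [-2.57, 2.57]. Speed limits (rad/s): [2.79, 2.79, 3.14, 3.14, 3.14, 3.14].

### API

Orientations are given as [roll, pitch, yaw] about the fixed x, y, z axes, in that order (R = Rz(yaw) Ry(pitch) Rx(roll)).
In Python, from bench import robot gives the robot as it stands.
- The arm moves only by the tool carry_out, never from a script. Its argument "steps" is a list of rows, each a list of 3 entries, a list of its own where there are three numbers: the shift along the tool's x, y, z in m, then the turn about the tool's z in units of 10 degrees (1.0 is 10 degrees), then the closure, from -1 (fully open) to 1 (shut). In form: [[[tx, ty, tz], roll, jaw], ...]. A call has 1 to 10 rows; each row is the pose to reach, as a shift and turn from the pose commanded when the call began, along the tool's axes at that moment; what a row does not reach only later rows make up. A row lasts 1/8 s, in which the tool goes at most 62.5 mm and 10.7 degrees, less where a joint would pass 70% of its speed; a pose out of reach is approached as far as the arm can. A call with a gripper value outside its range is refused whole. The fingers move at their own pace and stop on an object; the grip force is fixed at half the most. Time passes only in rows, so rows that repeat a pose let the fingers close. It gives the time, the measured TCP pose, the force, the opening and the grip force at its end, in the units of the state.
- robot.get_obs(): the state, without advancing time (a new reading comes with each control period).
- robot.snapshot(name): name is "scene" or "top"; returns a dict with "image" (384x512x3 uint8, red, green, blue), "z_map" (384x512 float32, m along the optical axis (not along the pixel's ray), 0 where there is no reading), "mtx" (3x3 intrinsics, pixels), "R" (3x3) and "t" (3): a world point X has camera coordinates R X + t. Camera axes: x right, y down, z forward; pixel columns grow to the right and rows downward; lengths in m; the calibration is good to about 2 mm. A picture is of the moment at which its call begins.
- robot.close_job(): hands the job in; it is judged then, once.
The state is a dict: "time": time; "joint_positions": joint angles; "qvel": joint speeds; "joint_torque": joint torques, N m; "tool_pos": TCP position; "ee_rot": TCP orientation; "wrist_force": force on the tool from outside, world axes, zero at the start; "wrist_torque": the same for the moment, N m; "width": finger opening in m; "finger_force": force on a finger pad.
Only numpy, scipy, OpenCV 4.12 (cv2) and the standard library are available. Lean on these libraries where they do the work, as an engineer would, in place of code of your own. Each camera call takes 0.05 s, during which the arm holds its last target. There are 200 camera calls.

## Working session

There is one attempt and no reset: what is moved stays moved. The work goes in short steps, Python scripts to look and compute and a tool call to move; the robot and the scene stay as the last step left them, time stands still between calls to the robot, and variables do not carry over. Pictures are saved under pics/ and viewed, at most 10 in all, crops included, and the job is handed in when it is done.

Besides the shell and the picture viewer there is one more tool, called after "Emit:" by a JSON object that holds its "method" and its "body", one argument or row to a line. carry_out: Moves the arm, as the interface text tells. Its arguments: {"type":"object","properties":{"steps":{"type":"array","items":{"type":"array"}}},"required":["steps"]}

```bash
mkdir -p pics; cat > h.py <<'E'
import numpy as np, cv2
from bench import robot
def snap(n):
    s=robot.snapshot(n); np.savez(f'{n}.npz',**s); return s
def cloud(s):
    z=s['z_map']; v,u=np.indices(z.shape)
    p=np.stack([u,v,np.ones_like(u)],-1)@np.linalg.inv(s['mtx']).T*z[...,None]
    return (p-s['t'])@s['R']
E
python3 - <<'E'
from h import *
for n in ('top','scene'):
    s=snap(n); cv2.imwrite(f'pics/{n}0.png',cv2.resize(s['image'][...,::-1],(800,600)))
    print(n,s['mtx'].tolist(),s['R'].round(3).tolist(),s['t'].round(3).tolist())
print(robot.get_obs())
E
```

```text
top [[394.08891543960937, 0.0, 257.51004401617826], [0.0, 394.08891543960937, 194.35634370390753], [0.0, 0.0, 1.0]] [[0.015, -1.0, 0.027], [-0.999, -0.016, -0.043], [0.043, -0.027, -0.999]] [0.142, 0.564, 1.363]
scene [[495.6405874594269, 0.0, 255.07732872119135], [0.0, 495.6405874594269, 194.505757177762], [0.0, 0.0, 1.0]] [[0.556, -0.831, -0.005], [-0.421, -0.277, -0.864], [0.716, 0.483, -0.504]] [-0.188, 0.397, 1.357]
{'time': 0.1, 'joint_positions': array([-1.40008242e+00,  8.79011345e-02,  1.37206052e+00, -3.02945471e-05,
        1.68360684e+00, -1.03091863e-01]), 'qvel': array([-0.00047468, -0.00158768, -0.00177047,  0.00054924,  0.0017326 ,
        0.00010771]), 'joint_torque': array([ 1.74643512e-03, -3.41253483e+01, -3.03300440e+01,  7.18823075e-02,
        3.04228754e-02, -9.41701774e-05]), 'tool_pos': array([ 0.14862573, -0.5290363 ,  0.20443189]), 'ee_rot': array([-3.13962421e+00, -1.73383204e-04,  2.73802221e-01]), 'wrist_force': array([ 0.17543902, -0.25939534,  0.00609713]), 'wrist_torque': array([0.02474728, 0.03191264, 0.09406792]), 'finger_force': 0.0, 'width': 0.09371198258211452}
```

View pics/top0.png

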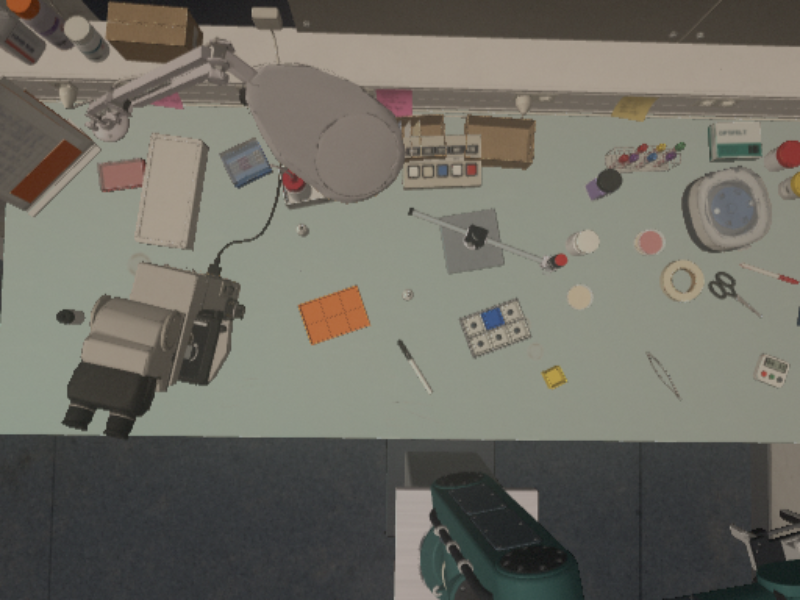

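View pics/scene0.png

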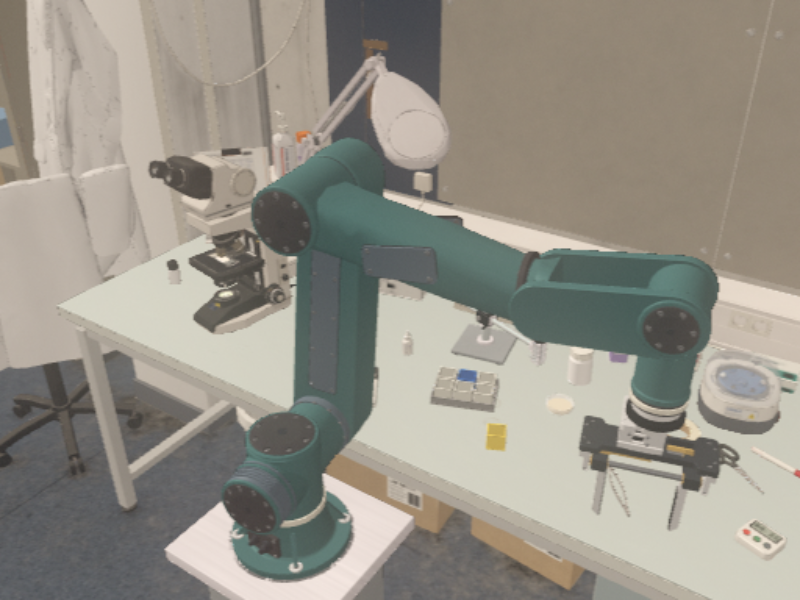

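The top view (800x600) shows these candidates:
- **Blue cup:** the one in the grey tray at (492,320). The yellow look-alike at (554,376) and the orange tray at (335,315) are not meant.
- **Red cap:** the dispenser cap at (558,262), on the boom from the column at (475,236). The red knob at (293,180) and the red-lidded bottle at (788,155) are not meant.

The bystanders are the jar (585,240), petri dish (580,297), marker (415,367) and dropper (408,295).

```bash
cat >> h.py <<'E'
def ray(s,u,v,z):
    d=s['R'].T@np.linalg.inv(s['mtx'])@[u,v,1]; c=-s['R'].T@s['t']
    return c+d*(z-c[2])/d[2]
def blobs(s,lo,hi,box,z,minA=15):
    hsv=cv2.cvtColor(s['image'],cv2.COLOR_RGB2HSV); m=cv2.inRange(hsv,lo,hi)
    if lo[0]==0: m|=cv2.inRange(hsv,(170,lo[1],lo[2]),(180,255,255))
    k=np.zeros_like(m); x0,y0,x1,y1=box; k[y0:y1,x0:x1]=m[y0:y1,x0:x1]
    out=[]
    for c in cv2.findContours(k,cv2.RETR_EXTERNAL,cv2.CHAIN_APPROX_NONE)[0]:
        if cv2.contourArea(c)>=minA:
            r=cv2.minAreaRect(c); out.append((cv2.contourArea(c),r,ray(s,*r[0],z).round(4)))
    return out
E
python3 - <<'E'
from h import *
s=dict(np.load('top.npz'))
B=(275,120,400,260)
print('blue',blobs(s,(105,120,60),(130,255,255),B,.0395))
print('red',blobs(s,(0,130,80),(8,255,255),B,.1665))
P=cloud(s)
for n,(u,v) in dict(blue=(315,204),cap=(357,167),col=(304,151),jar=(375,155),petri=(371,190),dropper=(261,188)).items(): print(n,P[v-3:v+4:3,u-3:u+4:3].reshape(-1,3).round(3)[[0,4,8]].tolist())
# tray: points 15..45 mm high in its region
m=np.zeros(P.shape[:2],np.uint8); m[185:235,285:345]=((P[...,2]>.013)&(P[...,2]<.06))[185:235,285:345]
c=max(cv2.findContours(m,0,1)[0],key=cv2.contourArea); r=cv2.minAreaRect(c); print('tray',r)
b=cv2.boxPoints(r); w=np.array([ray(s,*q,.035)for q in b]); print(w.round(4).tolist(),w.mean(0).round(4))
cv2.imwrite('pics/crop.png',cv2.resize(s['image'][125:245,260:420,::-1],(800,600),interpolation=cv2.INTER_CUBIC))
# high obstacles
for v in range(60,140,12): print(v,P[v,150:410:20,2].round(2))
E
```

```text
blue [(88.5, ((314.9931640625, 203.31507873535156), (9.948498725891113, 11.470032691955566), 69.44395446777344), array([ 0.5331, -0.0458,  0.0395]))]
red [(33.5, ((358.5, 166.0), (6.0, 7.0), 90.0), array([ 0.6487, -0.159 ,  0.1665]))]
blue [[0.542, -0.041, 0.003], [0.531, -0.051, 0.008], [0.521, -0.062, 0.006]]
cap [[0.657, -0.15, 0.146], [0.645, -0.153, 0.17], [0.654, -0.211, 0.002]]
col [[0.712, 0.013, 0.102], [0.699, 0.006, 0.127], [0.694, -0.008, 0.096]]
jar [[0.705, -0.225, 0.092], [0.696, -0.237, 0.087], [0.687, -0.249, 0.082]]
petri [[0.594, -0.237, 0.011], [0.583, -0.246, 0.017], [0.573, -0.259, 0.01]]
dropper [[0.596, 0.149, -0.004], [0.581, 0.141, 0.062], [0.575, 0.128, -0.0]]
tray ((316.6788330078125, 209.61679077148438), (27.25400733947754, 39.64219665527344), 70.01689147949219)
[[0.5312, 0.0278, 0.035], [0.5798, -0.1003, 0.035], [0.4922, -0.133, 0.035], [0.4441, -0.0052, 0.035]] [ 0.5118 -0.0527  0.035 ]
60 [0.06 0.56 0.55 0.53 0.51 0.09 0.09 0.09 0.1  0.11 0.11 0.11 0.1 ]
72 [-0.    0.55  0.53  0.52  0.5   0.47 -0.   -0.    0.01  0.    1.38 -0.
  0.01]
84 [ 0.    0.53  0.51  0.5   0.49  0.47  0.   -0.   -0.    0.   -0.01  0.
  0.  ]
96 [ 0.06 -0.    0.5   0.49  0.47  0.46  0.04  0.05  0.    0.01 -0.01  0.
  0.03]
108 [ 0.06  0.04  0.48  0.47  0.46  0.44  0.03  0.04 -0.   -0.01 -0.   -0.
  0.1 ]
120 [-0.   -0.    0.11  0.45  0.44 -0.    0.01  0.01 -0.   -0.   -0.01 -0.
  0.1 ]
132 [ 0.   -0.    0.02 -0.    0.    0.   -0.    0.   -0.    0.   -0.   -0.01
  0.  ]
```

View pics/crop.png

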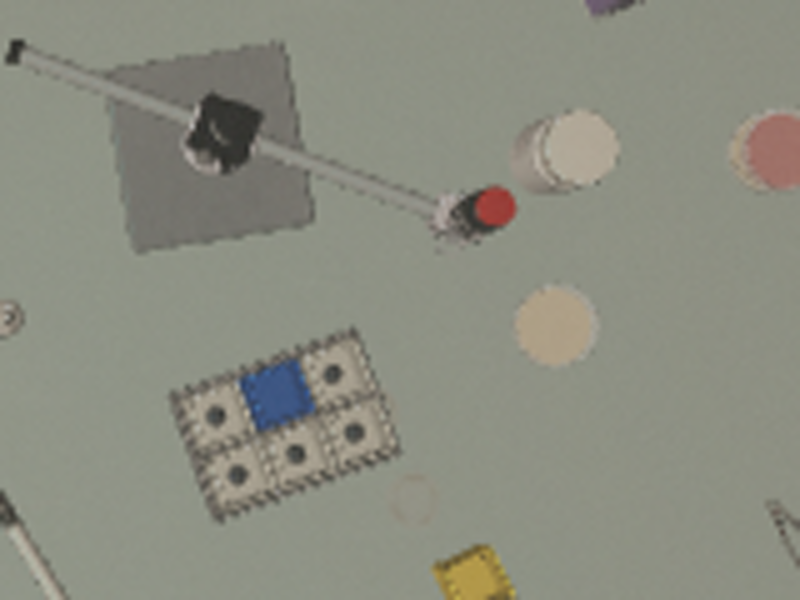

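The crop confirms the choice: the blue cup is the middle one of the far row at crop (278,396), and the red cap is at (495,206) with the boom coming from the column at (225,130).

```bash
cat >> h.py <<'E'
from scipy.spatial.transform import Rotation as Ro
def to(p,yaw):
    o=robot.get_obs(); R=Ro.from_euler('xyz',o['ee_rot']).as_matrix()
    d=R.T@(np.array(p)-o['tool_pos']); dy=(yaw-o['ee_rot'][2]+np.pi/2)%np.pi-np.pi/2
    print('t',round(o['time'],2),'pos',o['tool_pos'].round(4),'rot',o['ee_rot'].round(3),'F',o['wrist_force'].round(1),'w',round(o['width'],4),'-> shift',d.round(4),'turn10',round(-np.degrees(dy)/10,2))
E
python3 - <<'E'
from h import *
s=dict(np.load('top.npz'))
a=ray(s,302.2,154.2,.006); b=ray(s,305,151,.135); cap=np.array([.6487,-.159]); cup=np.array([.533,-.0455])
print('col',a,b)
for c in (a,b):
    d=cap-c[:2]; e=cup-c[:2]; print(np.linalg.norm(d),np.degrees(np.arctan2(*d[::-1])),np.linalg.norm(e),np.degrees(np.arctan2(*e[::-1])))
d=cap-a[:2]; ang=np.arctan2(-d[1],-d[0]); print('boom dir yaw',ang)
to([.6487,-.159,.206],ang)
E
```

```text
col [ 0.70614564 -0.00485101  0.006     ] [0.69747572 0.00430764 0.135     ]
0.16450505129892748 -110.43856980183384 0.1778531813148283 -166.78806853778514
0.17043607706328526 -106.62950993306987 0.17185186678529937 -163.15228630512095
boom dir yaw 1.2140759893542112
t 0.1 pos [ 0.1486 -0.529   0.2044] rot [-3.14  -0.     0.274] F [ 0.2 -0.3  0. ] w 0.0937 -> shift [ 0.5815 -0.221  -0.001 ] turn10 -5.39
```

Emit:
{"method": "carry_out", "body": {
  "steps": [
    [[0.05,-0.02,-0.01],-0.5,-1],
    [[0.11,-0.04,-0.02],-1.1,-1],
    [[0.17,-0.065,-0.02],-1.6,-1],
    [[0.23,-0.09,-0.02],-2.1,-1],
    [[0.29,-0.11,-0.02],-2.7,-1],
    [[0.35,-0.13,-0.02],-3.2,-1],
    [[0.41,-0.155,-0.02],-3.8,-1],
    [[0.47,-0.18,-0.02],-4.4,-1],
    [[0.53,-0.2,-0.02],-5.0,-1],
    [[0.58,-0.221,-0.02],-5.5,-1]
  ]
}}

```text
time: 1.35
tool_pos: [0.6444, -0.1619, 0.2247]
ee_rot: [-3.141, 0.0, 1.237]
wrist_force: [0.6, -0.3, -0.1]
width: 0.0939
finger_force: 0.0
```

Emit:
{"method": "carry_out", "body": {
  "steps": [
    [[0,0,0],0,-1],
    [[0,0,0],0,-1],
    [[0,0,0],0,-1]
  ]
}}

```text
time: 1.72
tool_pos: [0.6421, -0.1645, 0.2259]
ee_rot: [3.141, 0.0, 1.232]
wrist_force: [-0.4, 0.4, 0.1]
width: 0.0939
finger_force: 0.0
```

```bash
python3 - <<'E'
from h import *
to([.6487,-.159,.111],1.24)
s=snap('scene'); print(blobs(s,(0,130,80),(8,255,255),(250,150,420,300),.1665))
cv2.imwrite('pics/s1.png',cv2.resize(s['image'][100:340,220:460,::-1],(600,600)))
E
```

```text
t 1.73 pos [ 0.6421 -0.1645  0.2259] rot [3.141 0.    1.232] F [-0.4  0.4  0.1] w 0.0939 -> shift [0.0074 0.0043 0.1149] turn10 -0.05
[(18.5, ((347.0, 203.0), (4.0, 6.0), 90.0), array([ 0.6424, -0.166 ,  0.1665]))]
```

View pics/s1.png

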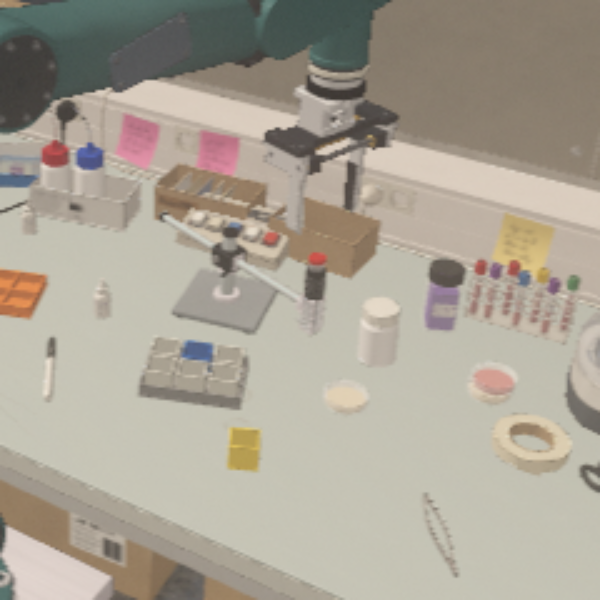

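The scene view shows the red cap at crop (317,258) below the open fingers. The jar and petri dish are clear of them. I'll descend.

Emit:
{"method": "carry_out", "body": {
  "steps": [
    [[0.007,0.004,0.0],0,-1],
    [[0.007,0.004,0.03],0,-1],
    [[0.007,0.004,0.06],0,-1],
    [[0.007,0.004,0.09],0,-1],
    [[0.007,0.004,0.115],0,-1],
    [[0.007,0.004,0.115],0,-1],
    [[0.007,0.004,0.115],0,-1]
  ]
}}

```text
time: 2.65
tool_pos: [0.6498, -0.1583, 0.112]
ee_rot: [3.139, -0.0, 1.233]
wrist_force: [0.3, 0.1, 1.0]
width: 0.0942
finger_force: 0.0
```

Emit:
{"method": "carry_out", "body": {
  "steps": [
    [[0,0,0],0,0.3],
    [[0,0,0],0,1],
    [[0,0,0],0,1],
    [[0,0,0],0,1],
    [[0,0,0],0,1],
    [[0,0,0],0,1]
  ]
}}

```text
time: 3.4
tool_pos: [0.6491, -0.1579, 0.1104]
ee_rot: [-3.141, 0.0, 1.234]
wrist_force: [-0.4, 0.0, 0.5]
width: 0.0377
finger_force: 0.0
```

```bash
python3 - <<'E'
from h import *
o=robot.get_obs(); to([.533,-.0455,.111],1.24-.98)
s=snap('top'); print(blobs(s,(0,130,80),(8,255,255),(275,120,400,260),.1665,4))
s=snap('scene'); print(blobs(s,(0,130,80),(8,255,255),(250,150,420,300),.1665,4))
E
```

```text
t 3.4 pos [ 0.6491 -0.1579  0.1104] rot [-3.141  0.     1.234] F [-0.4  0.   0.5] w 0.0377 -> shift [ 0.0677 -0.1468 -0.0006] turn10 5.58
[]
[(16.5, ((347.5, 203.0), (4.0, 5.0), 90.0), array([ 0.6433, -0.1674,  0.1665]))]
```

Emit:
{"method": "carry_out", "body": {
  "steps": [
    [[0,0,0],0,1],
    [[0,0,0],0,1],
    [[0,0,0],0,1],
    [[0,0,0],0,1]
  ]
}}

```text
time: 4.0
tool_pos: [0.6492, -0.158, 0.1104]
ee_rot: [3.142, 0.0, 1.234]
wrist_force: [0.5, -0.5, -0.6]
width: 0.0273
finger_force: 30.0
```

```bash
cat >> h.py <<'E'
def arc(col,goal,n,z=0):
    o=robot.get_obs(); R=Ro.from_euler('xyz',o['ee_rot']).as_matrix(); p=o['tool_pos']; col=np.array(col)
    f=lambda q:(np.hypot(*(q-col)),np.arctan2(*(q-col)[::-1]))
    r0,a0=f(p[:2]); r1,a1=f(np.array(goal)); print('turn',np.degrees(a1-a0),'r',r0,r1, 'w',o['width'],o['finger_force'])
    for i in range(1,n+1):
        k=i/n; r=r0+(r1-r0)*k; a=a0+(a1-a0)*k
        q=np.array([*(col+r*np.array([np.cos(a),np.sin(a)])),p[2]+z])
        print((R.T@(q-p)).round(4).tolist(),round(-np.degrees(a-a0)/10,2))
E
python3 -c "
from h import *
arc([.7,.003],[.533,-.0455],10)"
```

```text
turn -56.2935946991166 r 0.16879285238162706 0.17390011500858754 w 0.027257924699079908 29.999932944774628
[-0.0002, -0.0166, -0.0] 0.56
[0.0012, -0.0332, -0.0] 1.13
[0.0043, -0.0496, -0.0] 1.69
[0.0089, -0.0657, -0.0] 2.25
[0.0152, -0.0813, -0.0] 2.81
[0.0229, -0.0963, -0.0] 3.38
[0.0322, -0.1105, -0.0] 3.94
[0.0428, -0.1237, -0.0] 4.5
[0.0546, -0.1359, -0.0] 5.07
[0.0677, -0.1469, -0.0] 5.63
```

Emit:
{"method": "carry_out", "body": {
  "steps": [
    [[0,-0.017,0],0.56,1],
    [[0.001,-0.033,0],1.13,1],
    [[0.004,-0.05,0],1.7,1],
    [[0.009,-0.066,0],2.25,1],
    [[0.015,-0.081,0],2.8,1],
    [[0.023,-0.096,0],3.4,1],
    [[0.032,-0.11,0],3.95,1],
    [[0.043,-0.124,0],4.5,1],
    [[0.055,-0.136,0],5.05,1],
    [[0.068,-0.147,0],5.6,1]
  ]
}}

```text
time: 5.25
tool_pos: [0.5328, -0.0446, 0.1104]
ee_rot: [3.141, -0.001, 0.253]
wrist_force: [0.4, -0.7, -1.4]
width: 0.0274
finger_force: 30.0
```

Emit:
{"method": "carry_out", "body": {
  "steps": [
    [[0,0,0],0,1],
    [[0,0,0],0,1],
    [[0,0,0],0,1]
  ]
}}

```text
time: 5.62
tool_pos: [0.5327, -0.0455, 0.1104]
ee_rot: [-3.141, 0.001, 0.257]
wrist_force: [-2.2, 0.4, -0.1]
width: 0.0276
finger_force: 30.0
```

```bash
python3 - <<'E'
from h import *
to([.533,-.0455,.111],.26)
s=snap('scene'); print(blobs(s,(0,130,80),(8,255,255),(250,150,420,300),.1665,4))
cv2.imwrite('pics/s2.png',cv2.resize(s['image'][140:290,220:370,::-1],(600,600)))
E
```

```text
t 5.62 pos [ 0.5327 -0.0455  0.1104] rot [-3.141e+00  1.000e-03  2.570e-01] F [-2.2  0.4 -0.1] w 0.0276 -> shift [ 0.0003  0.0001 -0.0006] turn10 -0.02
[(20.5, ((299.0, 209.0), (4.0, 6.0), 90.0), array([ 0.5215, -0.051 ,  0.1665])), (4.0, ((328.5000305175781, 194.00003051757812), (2.1213202476501465, 2.1213202476501465), 45.0), array([ 0.6623, -0.0877,  0.1665]))]
```

View pics/s2.png

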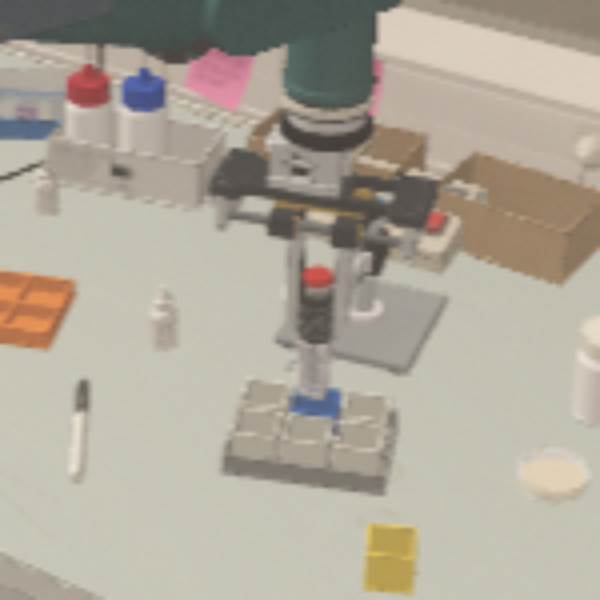

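The scene view shows the nozzle at crop (313,395), above the blue cup at (316,403). I'll release, rise and check from above.

Emit:
{"method": "carry_out", "body": {
  "steps": [
    [[0,0,0],0,0.3],
    [[0,0,0],0,-1],
    [[0,0,0],0,-1],
    [[0,0,0],0,-1],
    [[0,0,0],0,-1],
    [[0,0,-0.03],0,-1],
    [[0,0,-0.06],0,-1],
    [[0,0,-0.09],0,-1],
    [[0,0,-0.13],0,-1],
    [[0,0,-0.13],0,-1]
  ]
}}

```text
time: 6.92
tool_pos: [0.5348, -0.0455, 0.2447]
ee_rot: [3.138, -0.008, 0.256]
wrist_force: [-0.2, -0.7, 0.0]
width: 0.094
finger_force: 0.0
```

Emit:
{"method": "carry_out", "body": {
  "steps": [
    [[-0.05,0,0],0,1],
    [[-0.1,0,0],0,1],
    [[-0.15,0,0],0,1],
    [[-0.15,0,0],0,1],
    [[-0.15,0,0],0,1]
  ]
}}

```text
time: 7.55
tool_pos: [0.3881, -0.0831, 0.2398]
ee_rot: [-3.141, 0.0, 0.256]
wrist_force: [0.9, -0.6, 0.0]
width: 0.0475
finger_force: 0.0
```

```bash
python3 - <<'E'
from h import *
to([.533,-.0455,.166],.26)
s=snap('scene'); print(blobs(s,(0,130,80),(8,255,255),(250,150,320,300),.1665,4))
s=snap('top'); print(blobs(s,(0,130,80),(8,255,255),(275,120,400,260),.1665,4))
print(blobs(s,(105,120,60),(130,255,255),(275,120,400,260),.0395,4))
cv2.imwrite('pics/t2.png',cv2.resize(s['image'][125:245,260:420,::-1],(800,600),interpolation=cv2.INTER_CUBIC))
E
```

```text
t 7.55 pos [ 0.3881 -0.0831  0.2398] rot [-3.141  0.     0.256] F [ 0.9 -0.6  0. ] w 0.0475 -> shift [0.1497 0.0004 0.0737] turn10 -0.02
[]
[(32.5, ((322.0, 203.0), (6.0, 6.0), 90.0), array([ 0.5315, -0.0455,  0.1665]))]
[]
```

View pics/t2.png

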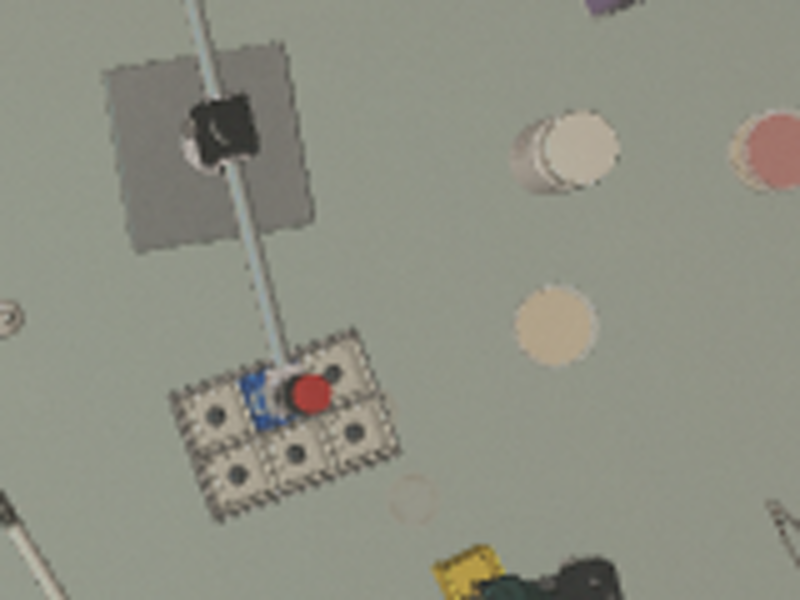

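The top crop shows the red cap at (311,394), which puts the nozzle within about 2 mm of the cup centre. Next I'll close the fingers, move over the cap and press.

Emit:
{"method": "carry_out", "body": {
  "steps": [
    [[0.05,0,0],0,1],
    [[0.1,0,0],0,1],
    [[0.149,0,0],0,1],
    [[0.149,0,0.02],0,1],
    [[0.149,0,0.04],0,1],
    [[0.149,0,0.06],0,1],
    [[0.149,0,0.06],0,1],
    [[0.149,0,0.06],0,1]
  ]
}}

```text
time: 8.65
tool_pos: [0.5328, -0.0452, 0.1807]
ee_rot: [3.141, -0.0, 0.257]
wrist_force: [-0.0, -0.3, -0.1]
width: 0.0004
finger_force: 0.0
```

```bash
python3 -c "
from h import *
to([.532,-.0455,.1665],.257)"
```

```text
t 8.65 pos [ 0.5328 -0.0452  0.1807] rot [ 3.141 -0.     0.257] F [-0.  -0.3 -0.1] w 0.0004 -> shift [-0.0008  0.0001  0.0142] turn10 -0.0
```

Press 4 mm in first and check the force.

Emit:
{"method": "carry_out", "body": {
  "steps": [
    [[-0.001,0,0.006],0,1],
    [[-0.001,0,0.012],0,1],
    [[-0.001,0,0.015],0,1],
    [[-0.001,0,0.017],0,1],
    [[-0.001,0,0.017],0,1]
  ]
}}

```text
time: 9.28
tool_pos: [0.5309, -0.0457, 0.1638]
ee_rot: [3.141, -0.0, 0.256]
wrist_force: [-1.3, 0.4, 2.8]
width: 0.0004
finger_force: 1.1
```

Emit:
{"method": "carry_out", "body": {
  "steps": [
    [[0,0,0.002],0,1],
    [[0,0,0.004],0,1],
    [[0,0,0.005],0,1],
    [[0,0,0.005],0,1]
  ]
}}

```text
time: 9.78
tool_pos: [0.532, -0.0458, 0.1606]
ee_rot: [3.14, -0.003, 0.256]
wrist_force: [-0.6, 0.7, 8.7]
width: 0.0005
finger_force: 3.9
```

Emit:
{"method": "carry_out", "body": {
  "steps": [
    [[0,0,0.001],0,1],
    [[0,0,0.002],0,1],
    [[0,0,0.003],0,1],
    [[0,0,0.003],0,1],
    [[0,0,0.003],0,1]
  ]
}}

```text
time: 10.4
tool_pos: [0.5322, -0.0458, 0.1579]
ee_rot: [3.14, -0.004, 0.256]
wrist_force: [-1.1, 0.9, 8.6]
width: 0.0006
finger_force: 4.2
```

Emit:
{"method": "carry_out", "body": {
  "steps": [
    [[0,0,0.001],0,1],
    [[0,0,0.001],0,1]
  ]
}}

```text
time: 10.65
tool_pos: [0.5325, -0.0459, 0.1573]
ee_rot: [3.139, -0.005, 0.256]
wrist_force: [-0.4, -0.1, 9.3]
width: 0.0006
finger_force: 4.7
```

Emit:
{"method": "carry_out", "body": {
  "steps": [
    [[0,0,-0.01],0,1],
    [[0,0,-0.03],0,1],
    [[0,0,-0.06],0,1],
    [[0,0,-0.08],0,1],
    [[-0.06,0,-0.08],0,0],
    [[-0.12,0,-0.08],0,-1],
    [[-0.16,0,-0.08],0,-1],
    [[-0.16,0,-0.08],0,-1]
  ]
}}

```text
time: 11.65
tool_pos: [0.3749, -0.0866, 0.2347]
ee_rot: [3.14, -0.001, 0.254]
wrist_force: [0.3, 0.7, 0.4]
width: 0.0371
finger_force: 0.0
```

```bash
python3 - <<'E'
from h import *
s=snap('top'); r=blobs(s,(0,130,80),(8,255,255),(275,120,400,260),.1665,4); print(r)
a=s['image'][180:225,290:345,::-1]; b=dict(np.load('scene.npz'))
s2=snap('scene'); c=s2['image'][175:260,260:345,::-1]
cv2.imwrite('pics/s3.png',np.hstack([cv2.resize(a,(400,400),interpolation=2),cv2.resize(c,(400,400),interpolation=2)]))
to([.532,-.0457,.2396],.257)
E
```

```text
[(33.0, ((322.0, 203.0), (6.0, 6.0), 90.0), array([ 0.5315, -0.0455,  0.1665]))]
t 11.75 pos [ 0.3767 -0.0863  0.2345] rot [ 3.141e+00 -1.000e-03  2.560e-01] F [-0.4  0.6 -0.7] w 0.0448 -> shift [ 0.1606  0.     -0.005 ] turn10 -0.01
```

View pics/s3.png

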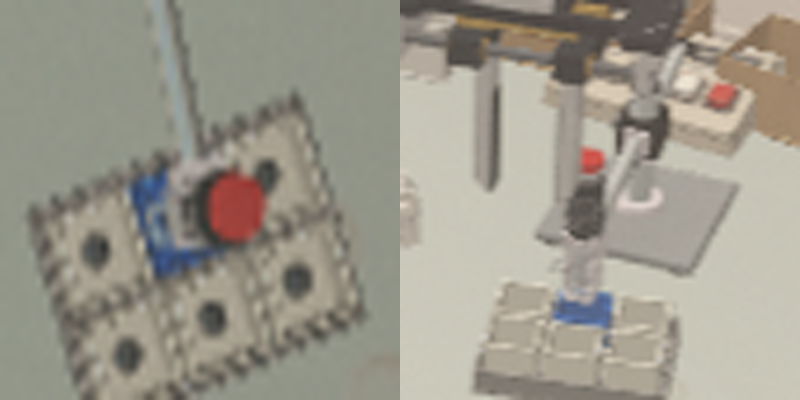

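The cap is back up at left crop (235,207). The cup interior is hidden by the head, so I'll regrip, swing back and check the cup then.

Emit:
{"method": "carry_out", "body": {
  "steps": [
    [[0,0,-0.005],0,-1],
    [[0,0,-0.005],0,-1],
    [[0.05,0,-0.005],0,-1],
    [[0.11,0,-0.005],0,-1],
    [[0.16,0,-0.005],0,-1],
    [[0.16,0,0.03],0,-1],
    [[0.16,0,0.065],0,-1],
    [[0.16,0,0.1],0,-1],
    [[0.16,0,0.125],0,-1],
    [[0.16,0,0.125],0,-1]
  ]
}}

```text
time: 13.0
tool_pos: [0.5296, -0.045, 0.1064]
ee_rot: [-3.139, 0.006, 0.257]
wrist_force: [-0.1, -0.5, -0.9]
width: 0.0941
finger_force: 0.0
```

Emit:
{"method": "carry_out", "body": {
  "steps": [
    [[0,0,0],0,1],
    [[0,0,0],0,1],
    [[0,0,0],0,1],
    [[0,0,0],0,1],
    [[0,0,0],0,1],
    [[0,0,0],0,1],
    [[0,0,0],0,1],
    [[0,0,0],0,1],
    [[0,0,0],0,1],
    [[0,0,0],0,1]
  ]
}}

```text
time: 14.25
tool_pos: [0.531, -0.0458, 0.1094]
ee_rot: [3.141, 0.0, 0.256]
wrist_force: [-0.2, -0.2, -0.3]
width: 0.0277
finger_force: 30.0
```

```bash
python3 -c "
from h import *
to([.532,-.0457,.111],.257)
arc([.7,.003],[.642,-.153],9)"
```

```text
t 14.25 pos [ 0.531  -0.0458  0.1094] rot [3.141 0.    0.256] F [-0.2 -0.2 -0.3] w 0.0277 -> shift [ 0.001   0.0002 -0.0016] turn10 -0.0
turn 53.5147794246399 r 0.17591796707944263 0.16643316977093237 w 0.027729887028500922 29.999969601631165
[0.0024, 0.0181, 0.0] -0.59
[0.0067, 0.0357, 0.0] -1.19
[0.0128, 0.0526, 0.0] -1.78
[0.0205, 0.0688, 0.0] -2.38
[0.0298, 0.0839, 0.0] -2.97
[0.0406, 0.0979, 0.0] -3.57
[0.0527, 0.1107, 0.0] -4.16
[0.0659, 0.122, 0.0] -4.76
[0.0802, 0.1319, 0.0] -5.35
```

Emit:
{"method": "carry_out", "body": {
  "steps": [
    [[0.002,0.018,0],-0.6,1],
    [[0.007,0.036,0],-1.2,1],
    [[0.013,0.053,0],-1.8,1],
    [[0.02,0.069,0],-2.4,1],
    [[0.03,0.084,0],-3.0,1],
    [[0.041,0.098,0],-3.55,1],
    [[0.053,0.111,0],-4.15,1],
    [[0.066,0.122,0],-4.75,1],
    [[0.08,0.132,0],-5.35,1],
    [[0.08,0.132,0],-5.35,1]
  ]
}}

```text
time: 15.5
tool_pos: [0.6427, -0.154, 0.1095]
ee_rot: [3.141, 0.001, 1.188]
wrist_force: [0.9, -1.2, 0.6]
width: 0.0276
finger_force: 30.0
```

Emit:
{"method": "carry_out", "body": {
  "steps": [
    [[0,0,0],0,0.3],
    [[0,0,0],0,-1],
    [[0,0,0],0,-1],
    [[0,0,0],0,-1],
    [[0,0,0],0,-1],
    [[0,0,-0.03],0,-1],
    [[0,0,-0.06],0,-1],
    [[0,0,-0.1],0,-1],
    [[0,0,-0.13],0,-1],
    [[0,0,-0.13],0,-1]
  ]
}}

```text
time: 16.75
tool_pos: [0.6431, -0.1535, 0.2432]
ee_rot: [3.135, -0.0, 1.19]
wrist_force: [0.3, 0.2, 0.6]
width: 0.094
finger_force: 0.0
```

Emit:
{"method": "carry_out", "body": {
  "steps": [
    [[-0.05,0,-0.13],0,-1],
    [[-0.1,0,-0.13],0,-1],
    [[-0.15,0,-0.13],0,-1],
    [[-0.2,0,-0.13],0,-1],
    [[-0.25,0,-0.13],0,-1],
    [[-0.25,0,-0.13],0,-1],
    [[-0.25,0,-0.13],0,-1]
  ]
}}

```text
time: 17.62
tool_pos: [0.549, -0.385, 0.3674]
ee_rot: [-3.139, -0.002, 1.19]
wrist_force: [0.6, 0.5, -0.8]
width: 0.0937
finger_force: 0.0
```

```bash
python3 - <<'E'
from h import *
s=snap('top'); print(blobs(s,(0,130,80),(8,255,255),(275,120,400,260),.1665,4))
print(blobs(s,(105,120,60),(130,255,255),(275,120,400,260),.0395,4))
s2=snap('scene')
print(blobs(s2,(0,130,80),(8,255,255),(320,190,380,220),.1665,4))
f=lambda a:cv2.resize(a[...,::-1],(400,400),interpolation=2)
cv2.imwrite('pics/s4.png',np.hstack([f(s['image'][150:240,285:375]),f(s2['image'][185:285,260:360])]))
to([.53,-.04,.24],.257)
E
```

```text
[(33.5, ((356.5, 168.0), (6.0, 7.0), 90.0), array([ 0.6423, -0.1527,  0.1665]))]
[(90.5, ((315.04998779296875, 203.15000915527344), (9.803058624267578, 11.384199142456055), 71.56504821777344), array([ 0.5337, -0.046 ,  0.0395]))]
[(17.0, ((344.0, 203.0), (4.0, 6.0), 90.0), array([ 0.6369, -0.1577,  0.1665])), (4.5, ((327.5, 194.0), (2.0, 3.0), 90.0), array([ 0.6604, -0.0849,  0.1665]))]
t 17.73 pos [ 0.5497 -0.3837  0.3688] rot [-3.141e+00 -1.000e-03  1.192e+00] F [ 0.4  0.3 -0.5] w 0.094 -> shift [ 0.312  -0.1452  0.1292] turn10 5.36
```

View pics/s4.png

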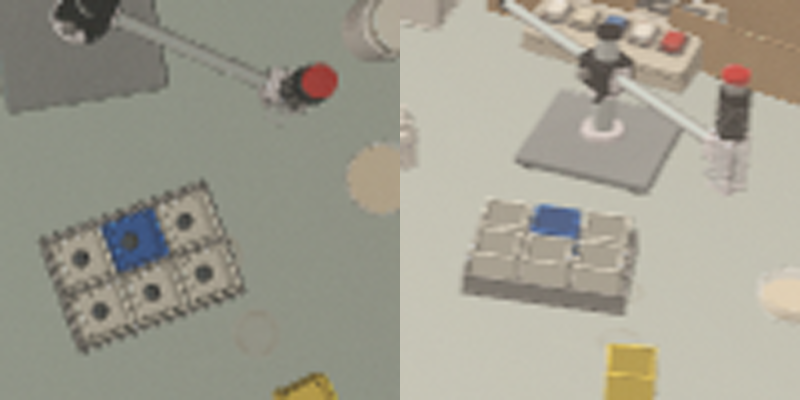

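The blue cup now shows a ball at left crop (130,241), the head is clear of the tray with its cap up at (318,82), and the bystanders in view have not moved.

```bash
python3 -c "
from bench import robot
print(robot.close_job())"
```

```text
the job is handed in; nothing more can be done
None
```

The job is handed in: the top view shows a ball in the blue cup after one full plunger stroke, the plunger is back up, and the dispenser is swung clear of the tray; no verdict came back.

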